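Swap microscope compensators and hold the quartz wedge in the slot

ROBOT

A 6-joint arm with a two-finger parallel gripper is mounted at the origin on the work surface. World frame = base frame: x ahead of the robot, y to its left, z up, the work surface at z = 0. Lengths are in m, angles in degrees, forces in N, time in s.
With the tool pointing down it reaches from about 0.25 to 0.725 m from the base axis. Payload 9.7 kg.
Tool frame: the origin (TCP) lies between the finger pads; the fingertips stand 22 mm ahead of it and the grasp point (between the pads) lies 3 mm ahead of it; z points along the fingers, y is the line along which they close (so a half turn about z gives the same grasp; the last joint's range is limited). The gripper opens to 85 mm and grips with 20 to 120 N. Pads are 22 mm wide; open, the fingers measure 114 mm over their backs; the gripper's body (76 mm by 85 mm) begins 54 mm behind the grasp point. The pads swing forward as they close: fully open they stand 13 mm farther back than shut.
Start: joints at [76.891, 4.979, 10.078, 95.1, 0, 90], TCP at [0.125, 0.536, 0.253] pointing down, gripper open.
Joint ranges: [-179.16, 179.16], [-48.56, 103.87], [-65.8, 70.77], [-126.05, 130.52], [-82.76, 87.17], [-180, 180]. Speed limits (degrees/s): [127.2, 127.2, 147.25, 180, 180, 180].

INTERFACE

Orientations are given as [roll, pitch, yaw] about the fixed x, y, z axes, in that order (R = Rz(yaw) Ry(pitch) Rx(roll)).
In Python, from workcell import bot, viewer, finder gives the robot as it stands.
- The arm moves only by the tool move_arm, never from a script. Its arguments are lists of equal length, an entry for each row: "offset": the shift along the tool's x, y, z in cm, a list of three; "twist": the turn, a rotation vector about the tool's x, y, z in rad, a list of three; "grip": the opening, from 0 (shut) to 1 (fully open). In form: {"offset": [[x, y, z], ...], "twist": [[ax, ay, az], ...], "grip": [grip, ...]}. A call has 1 to 5 rows; each row shifts and turns the commanded pose from where the row before left it, along the tool's axes as they then stand; what a row does not reach is not made up. A row lasts 1/10 s, in which the tool goes at most 50 mm and 8.59 degrees, less where a joint would pass 70% of its speed; a pose out of reach is approached as far as the arm can. A call is refused whole if a number of a shift passes 5 or a number of a turn 0.15, either way. A call with a gripper value outside its range is refused whole. The fingers move at their own pace and stop on an object; "force" is the grip in N (left out, the last holds). Time passes only in rows, so rows that do not move let the fingers close. It gives the time, the measured TCP pose, the force, the opening and the grip force at its end, in the units of the state.
- bot.get_obs(): the state, without advancing time (a new reading comes with each control period).
- viewer.camera(name): name is "scene" or "top" or "wrist"; returns a dict with "color" (400x640x3 uint8, red, green, blue), "depth" (400x640 float32, m along the optical axis (not along the pixel's ray), 0 where there is no reading), "vfov" (degrees; the focal length in pixels is half the picture's height over the tangent of half this angle, whatever the lens; pixels are square), "cx", "cy" (the principal point, pixels), "k1" (the pictures are not rectified: a ray, as slopes to the right and down, at radius r is drawn at 1 + k1 r^2 times it, then the intrinsics apply), "position" and "attitude" of the camera in the world; the wrist camera has in their place "tool_from_camera" (4x4, takes a point from camera to tool coordinates, whose origin is the TCP and whose axes are the flange's). Camera axes: x right, y down, z forward; pixel columns grow to the right and rows downward; lengths in m; the calibration is good to about 2 mm. A picture is of the moment at which its call begins: read the wrist's pose just before it.
- bot.job_done(): hands the job in; it is judged then, once.
Trained networks look in a picture, given as the dict that the camera call returned (one of the last four; its "shot" number tells which), for a name from the list of things; names that differ only in an ending like _2 or _b are one class to them, and where a whole thing is asked for, a point or a joint stands for the part that bears it (a point fixed in the world has none). Each returns a list of dicts, best first, with "p" (0 to 1); they miss things now and then, are a little off and sometimes report something else, mostly with a low value. They report only what shows in the picture. A call takes as long as a camera call. They do not tell look-alikes from the thing itself.
- finder.boxes_of(picture, thing): "position" ([column, row] in pixels, amid what is visible of it).
- finder.pinpoint(picture, thing): "position" ([column, row] in pixels: a listed point, or the origin of a listed thing).
The state is a dict: "time": time; "q": joint angles; "qd": joint speeds; "joint_efforts": joint torques, N m; "ee_pos": TCP position; "tcp_rot": TCP orientation; "wrist_force": force on the tool from outside, world axes, zero at the start; "torque": the same for the moment, N m; "opening": finger opening in m; "grasp_force": force on a finger pad.
Only numpy, scipy, OpenCV 4.12 (cv2) and the standard library are available. Lean on these libraries where they do the work, as an engineer would, in place of code of your own. Each camera call takes 0.05 s, during which the arm holds its last target. There are 200 camera calls.

TASK

The short full-wave plate is still in the slot of the polarising microscope: draw it straight out and lay it gently across both combs at the free place of the white rest. Then take the longer quartz wedge from the rest, pass it tip first into the slot until the middle of its long glass is in the light path (the centre line of the tube), and keep holding it there by its grip, still and without forcing it against the slot: the program finishes while holding the wedge, it is not let go. Drop nothing, and leave the third plate on the rest and everything else on the bench where it is.

Things in the scene. Friction and masses are not known exactly. Their poses are not given: they have to be found in the camera images.
- scope: White polarising microscope, blue foot, black stage, 350 mm tall, fixed. Origin on the bench on the optical axis, z up; +x is level and points INTO the slot (mouth looks to -x). Slot in a white block 76 (x) by 72 mm (y), 192 to 232 mm high, centred on the axis. Above it a drum of radius 31 mm; the eyepiece leans towards x-y (105 mm out, 350 mm high), away from the mouth. Black stage at 124 mm high reaches 100 mm from the axis below the mouth
- light_path (a point): Point on the microscope's optical axis at the slot's mid height (212 mm above the bench), 38 mm behind the mouth; axes as scope
- slot_mouth (a point): Middle of the slot's mouth, in the block's face, 38 mm to -x of light_path; axes as scope. Level letterbox slot 22 mm wide (y), 8 mm high (z), its middle 212 mm above the bench: 2 mm wider and higher than the plates' bars. The mouth is bevelled, narrowing over 4 mm depth from 30 x 16 to 22 x 8 mm; then an 18 mm guide, then the block is hollow to beyond the axis
- full_plate: Full-wave plate, short, in the slot at the start: dark steel bar 98 x 20 x 6 mm with a round window, then a black grip 36 mm long, 24 wide, 14 thick, centred on the bar's thickness; 45 g. Origin: middle of the bar's underside (grip left out); +x from grip to tip, z up. Tip at x = 49 mm, window at 29, grip's middle at x = -67, z = 3. Lies loose on the slot's floor, grip's middle 55 to 61 mm outside the mouth
- wedge: Quartz wedge, the long plate, on the rest: dark steel bar 116 x 20 x 6 mm with a long glass 44 x 12 mm, then a black grip 40 mm long, 24 wide, 14 thick, centred on the bar's thickness; 55 g. Origin: middle of the bar's underside (grip left out); +x from grip to tip, z up. Tip at x = 58 mm, grip's middle at x = -78, z = 3. With its glass in the light path the grip's middle is 64 mm outside the mouth
- wedge_glass (a point): Middle of the wedge's long glass, at x = 24 mm, z = 3 mm (mid thickness) of wedge
- quarter_plate: Quarter-wave plate, a bystander on the rest, same shape and size as the full-wave plate (134 mm over all, round window)
- rest: White rest, fixed: foot 100 (x) x 200 (y) x 6 mm, two combs 6 mm thick along y at x = -28 and 28 mm, tops 34 mm above the bench. Three places at y = -75 (free), 0 and 75 mm (wedge and quarter-wave plate, either way round); plates lie along x across both combs between lugs 9 mm high, 28 mm apart, tip to +x, grip overhanging to -x. Origin under its middle on the bench, z up
- free_place (a point): Middle of the rest's free place, level with the combs' tops (34 mm above the bench); a plate laid there has its origin here, x axes parallel to the rest's
- spectacles: Safety spectacles with clear lenses and black arms, about 135 mm square and 45 mm high, bystander; origin on the bench below the nose bridge
- oil_bottle: Small amber bottle with a black cap, 30 mm across, 70 mm high, bystander; origin under its middle
- petri_dish: Closed clear Petri dish, 90 mm across, 16 mm high, bystander; origin under its middle
- beaker: Glass beaker, 68 mm across, 95 mm high, bystander; origin under its middle
- slide_tray: Grey open slide tray, 110 x 120 x 16 mm with glass slides, bystander; origin under its middle
There are look-alikes about, which are no part of the job. What is shaped like the rest but turquoise is not meant.

How it is judged:
By the outcome, as a careful person would: the job done as asked, in the order asked, and still so for the second after the job is handed in, while the arm keeps its last pose, push and grip.
It also fails if it takes over 51 s, if anything falls off the work surface, if the arm or the gripper's body presses on something with over 40 N, if the wrist force passes 120 N, or if a joint passes its speed limit or range.

## Working session

There is one attempt and no reset: what is moved stays moved. The work goes in short steps, Python scripts to look and compute and a tool call to move; the robot and the scene stay as the last step left them, time stands still between calls to the robot, and variables do not carry over. Pictures are saved under pics/ and viewed, at most 10 in all, crops included, and the job is handed in when it is done.

Besides the shell and the picture viewer there is one more tool, called after "Emit:" as a command line: name --argument value ..., lists and objects as JSON in quotes. move_arm: Moves the arm, as the interface text tells. Its arguments: {"type":"object","properties":{"offset":{"type":"array","items":{"type":"array","items":{"type":"number"}}},"twist":{"type":"array","items":{"type":"array","items":{"type":"number"}}},"grip":{"type":"array","items":{"type":"number"}},"force":{"type":"number"}},"required":["offset","twist","grip"]}

```bash
ls; mkdir -p pics
cat > h.py <<'E'
import numpy as np, cv2
from scipy.spatial.transform import Rotation as R
from workcell import bot, viewer, finder
def pose(o=None):
    o=o or bot.get_obs(); T=np.eye(4); T[:3,3]=o['ee_pos']; T[:3,:3]=R.from_euler('xyz',o['tcp_rot'],degrees=True).as_matrix(); return T
def shot(name):
    T=pose(); p=viewer.camera(name)
    if name=='wrist': p['T']=T@np.array(p['tool_from_camera'])
    else:
        a=np.array(p['attitude']); M=np.eye(4)
        M[:3,:3]=a if a.shape==(3,3) else R.from_euler('xyz',a,degrees=True).as_matrix()
        M[:3,3]=p['position']; p['T']=M
    return p
def ray(p,uv):
    f=200/np.tan(np.radians(p['vfov'])/2)
    d=(np.array(uv,float)-[p['cx'],p['cy']])/f
    s=d.copy()
    for _ in range(20): s=d/(1+p['k1']*(s@s))
    return p['T'][:3,:3]@np.array([s[0],s[1],1.]), p['T'][:3,3]
def atz(p,uv,z):
    d,o=ray(p,uv); return o+d*(z-o[2])/d[2]
def atd(p,uv):
    u,v=int(round(uv[0])),int(round(uv[1])); w=p['depth'][max(v-2,0):v+3,max(u-2,0):u+3]; w=w[w>0]
    if len(w)==0: return None
    d,o=ray(p,uv); return o+d*np.median(w)
def proj(p,X):
    f=200/np.tan(np.radians(p['vfov'])/2)
    c=np.linalg.inv(p['T'])@np.append(X,1); s=c[:2]/c[2]; s=s*(1+p['k1']*(s@s)); return s*f+[p['cx'],p['cy']]
def save(p,fn): cv2.imwrite('pics/'+fn,p['color'][:,:,::-1])
E
python3 - <<'E'
from h import *
np.set_printoptions(precision=4,suppress=True)
print(bot.get_obs())
for n in('scene','top'):
    p=shot(n); save(p,n+'0.png'); print(n,p['position'],p['attitude'],p['vfov'],p['cx'],p['cy'],p['k1'])
    for t in ['slot_mouth','light_path','scope','full_plate','wedge','wedge_glass','quarter_plate','rest','free_place']:
        for r in finder.pinpoint(p,t)[:3]: print(t,np.round(r['position'],1),round(r['p'],2),atd(p,r['position']))
E
```

```text
pics
{'time': 0.0, 'q': array([76.8897,  5.0113, 10.0335, 95.1008, -0.0013, 89.9994]), 'qd': array([ 0.0369, -0.0731,  0.0185, -0.0248, -0.0075,  0.0487]), 'joint_efforts': array([ -0.002 , -52.039 ,  46.4802,   0.0163,  -0.    ,   0.    ]), 'ee_pos': array([0.1247, 0.5355, 0.2526]), 'tcp_rot': array([-179.9214,    0.0013,  166.8902]), 'wrist_force': array([-0.1107,  0.3074, -0.2992]), 'torque': array([ 0.0168, -0.0216, -0.0425]), 'grasp_force': 0.0, 'opening': 0.08537580640349401}
scene [1.0214 0.4629 0.9176] [-140.159    -0.6522  124.0892] 52.396169217065605 326.790880694864 202.51181003599154 -0.02015449778235308
slot_mouth [289.7 219.8] 0.82 [0.6451 0.1266 0.2628]
light_path [301.1 223.3] 0.62 [0.6683 0.1746 0.3127]
light_path [170.3 257.2] 0.48 [ 0.7729 -0.1886  0.0047]
scope [224.2 268.9] 0.59 [ 0.7275 -0.0327  0.0317]
scope [303.  276.1] 0.58 [0.7193 0.2129 0.2293]
full_plate [293.4 224.5] 0.84 [0.6474 0.1374 0.2576]
wedge [251.8 172.1] 0.76 [ 0.4356 -0.1938  0.0354]
wedge_glass [262.2 173.7] 0.69 [ 0.426  -0.1606  0.0399]
quarter_plate [241.2 185.9] 0.5 [ 0.4984 -0.1793  0.03
[... 434 characters left out ...]
094 0.1056 0.2343]
slot_mouth [273.9 247.6] 0.63 [0.3971 0.2661 0.0153]
slot_mouth [322.7 153.8] 0.46 [0.6114 0.1089 0.2486]
light_path [311.6 155. ] 0.75 [0.597  0.136  0.2873]
light_path [276. 250.] 0.24 [0.3908 0.2614 0.0025]
scope [314.9 175.6] 0.83 [0.5865 0.1338 0.1274]
full_plate [324.3 155.2] 0.55 [0.6119 0.105  0.2347]
wedge [429.3 235. ] 0.9 [ 0.418  -0.1976  0.0369]
quarter_plate [422.1 210. ] 0.76 [ 0.4932 -0.1807  0.0405]
rest [267.3 311.7] 0.92 [0.2081 0.2888 0.0079]
rest [418.5 213.1] 0.68 [ 0.4893 -0.1759  0.0093]
free_place [415.  183.6] 0.97 [ 0.5821 -0.1717  0.0089]
free_place [268.1 287.6] 0.82 [0.2787 0.2857 0.0085]
free_place [373.2 142.1] 0.41 [ 0.7089 -0.0455  0.0433]
```

View pics/scene0.png

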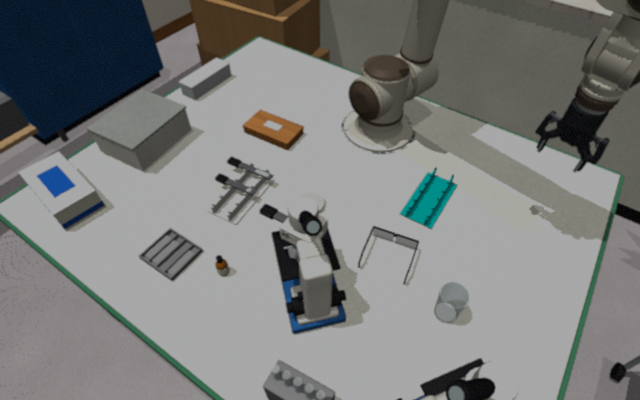

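View pics/top0.png

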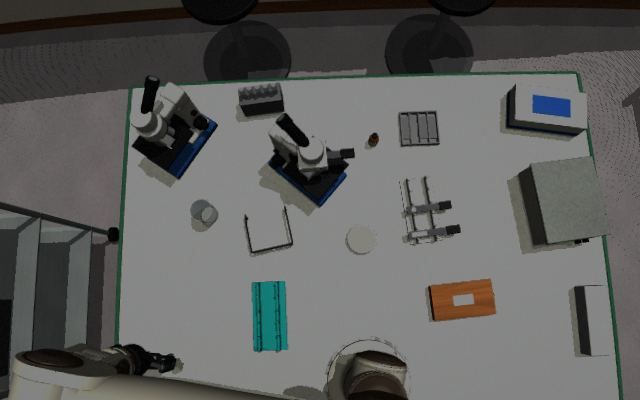

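The main microscope is at top (315,155) with the plate's grip sticking out towards -y at (347,154). The white rest is at (425,210): two plates have grips at (445,205) and (452,230), and the free place is at the far side, (415,184). The turquoise rest and the second microscope are the look-alikes.

Run:
```python
from h import *
np.set_printoptions(precision=4,suppress=True)
P={n:shot(n) for n in('scene','top')}
def tri(uvs):
    A=np.zeros((3,3));b=np.zeros(3)
    for n,uv in uvs.items():
        d,o=ray(P[n],uv); d/=np.linalg.norm(d); M=np.eye(3)-np.outer(d,d); A+=M;b+=M@o
    return np.linalg.solve(A,b)
print('mouth',tri({'scene':(289.7,219.8),'top':(324.1,156.2)}),atz(P['top'],(324.1,156.2),.212),atz(P['scene'],(289.7,219.8),.212))
print('lp',atz(P['top'],(311.6,155),.212),atz(P['scene'],(301,223.3),.212))
print('grip tri',tri({'scene':(270,212.5),'top':(347,154)}),atz(P['top'],(347,154),.219),atz(P['scene'],(270,212.5),.219))
for uv in [(347,154),(342,155)]: print('gripd',atd(P['top'],uv))
print('wedge',atz(P['top'],(429.3,235),.04),'q',atz(P['top'],(422.1,210),.04),'free',atz(P['top'],(415,183.6),.034))
print('grips',[atz(P['top'],u,.044) for u in((453,230),(445,205))])
for n in P: cv2.imwrite(f'pics/c_{n}.png',np.hstack([cv2.resize(P[n]['color'][a:a+100,b:b+100,::-1],(400,400),interpolation=2) for a,b in ([(160,230),(140,200)] if n=='scene' else [(105,270),(160,380)])]))
o=bot.get_obs(); w=shot('wrist'); print(w['tool_from_camera'],w['vfov'])
```

```text
mouth [0.6166 0.1039 0.2147] [0.6163 0.1057 0.212 ] [0.6159 0.1005 0.212 ]
lp [0.6208 0.1386 0.212 ] [0.6096 0.1265 0.212 ]
grip tri [0.6213 0.0463 0.205 ] [0.6181 0.0453 0.219 ] [0.6284 0.0564 0.219 ]
gripd [0.6174 0.0454 0.2211]
gripd [0.6157 0.0586 0.2192]
wedge [ 0.4177 -0.1969  0.04  ] q [ 0.4933 -0.1808  0.04  ] free [ 0.5762 -0.1664  0.034 ]
grips [array([ 0.4297, -0.2674,  0.044 ]), array([ 0.5055, -0.2496,  0.044 ])]
[[ 0.0002 -0.9518 -0.3067  0.0787]
 [ 1.      0.0004 -0.0005 -0.0004]
 [ 0.0006 -0.3067  0.9518 -0.1197]
 [ 0.      0.      0.      1.    ]] 71.75597375546488
```

View pics/c_top.png

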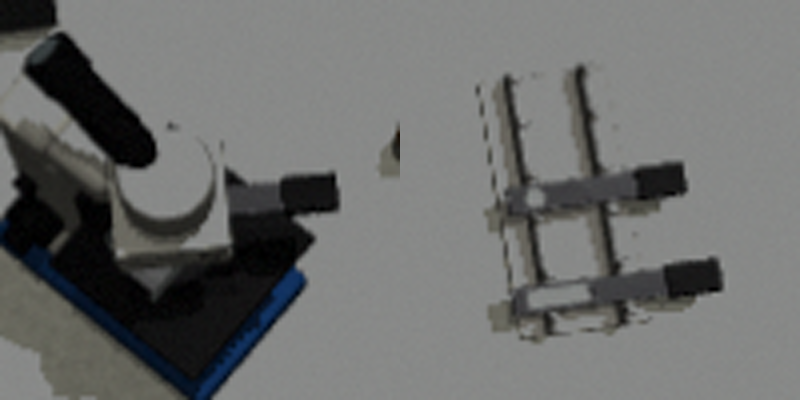

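The wedge (long glass) is in the place nearest the robot and the quarter-wave plate is in the middle. I'll plan a move to a viewing pose on the mouth side, with the camera facing the mouth.

```bash
cat >> h.py <<'E'
def plan(legs, grip, T=None):
    """legs: list of (xyz, yaw, n); tool down. Prints rows in tool axes (cm, rad)."""
    T=pose() if T is None else T.copy(); rows=[]
    for x,yaw,n in legs:
        p0=T[:3,3].copy(); dy=None
        for i in range(n):
            k=n-i
            G=R.from_euler('xyz',[180,0,yaw],degrees=True)
            r=(R.from_matrix(T[:3,:3]).inv()*G).as_rotvec()
            if abs(r[2])>2.0: r=np.array([0,0,abs(r[2]) if SGN>0 else -abs(r[2])])
            if SGN and r[2]*SGN<0 and np.linalg.norm(r)>1.5: r=np.array([0,0,r[2]+SGN*2*np.pi])
            r=np.clip(r/k,-.15,.15).round(3); q=T[:3,:3].T@((np.array(x)-T[:3,3])/k)*100; q=np.clip(q,-5,5).round(2)
            rows.append((q.tolist(),r.tolist()))
            T[:3,3]+=T[:3,:3]@q/100; T[:3,:3]=T[:3,:3]@R.from_rotvec(r).as_matrix()
    for i in range(0,len(rows),5):
        b=rows[i:i+5]; print('offset',[r[0] for r in b],'twist',[r[1] for r in b])
    o=R.from_matrix(T[:3,:3]).as_euler('xyz',degrees=True); print('end',T[:3,3].round(4),o.round(2))
SGN=0
E
python3 - <<'E'
import h
from h import *
T=pose()
rows=[]
P=[np.array([.42,0,.38]),np.array([.617,-.03,.30])]
for i in range(30):
    tgt=P[0] if i<20 else P[1]; k=20-i if i<20 else 30-i
    q=(T[:3,:3].T@((tgt-T[:3,3])/k)*100).round(1); T[:3,3]+=T[:3,:3]@q/100
    rows.append(q.tolist()); T[:3,:3]=T[:3,:3]@R.from_rotvec([0,0,.15]).as_matrix()
for i in range(0,30,5): print(rows[i:i+5])
print(T[:3,3],R.from_matrix(T[:3,:3]).as_euler('xyz',degrees=True))
E
```

```text
[[-2.0, -2.3, -0.6], [-2.4, -1.9, -0.6], [-2.6, -1.6, -0.6], [-2.8, -1.2, -0.6], [-3.0, -0.7, -0.6]]
[[-3.0, -0.3, -0.6], [-3.1, 0.2, -0.6], [-3.0, 0.6, -0.7], [-2.9, 1.1, -0.6], [-2.7, 1.5, -0.7]]
[[-2.4, 1.9, -0.6], [-2.1, 2.2, -0.7], [-1.7, 2.5, -0.6], [-1.3, 2.7, -0.7], [-0.9, 2.9, -0.6]]
[[-0.5, 3.0, -0.7], [-0.0, 3.1, -0.6], [0.4, 3.0, -0.7], [0.9, 3.0, -0.6], [1.3, 2.7, -0.7]]
[[2.0, 0.1, 0.8], [2.0, -0.2, 0.8], [1.9, -0.5, 0.8], [1.9, -0.7, 0.8], [1.7, -1.0, 0.8]]
[[1.6, -1.3, 0.8], [1.3, -1.5, 0.8], [1.1, -1.6, 0.8], [0.9, -1.8, 0.8], [0.6, -1.9, 0.8]]
[ 0.6167524  -0.03051871  0.30030036] [-1.79999618e+02 -1.29838037e-03 -9.09409998e+01]
```

Emit:
move_arm --offset '[[-2.0,-2.3,-0.6],[-2.4,-1.9,-0.6],[-2.6,-1.6,-0.6],[-2.8,-1.2,-0.6],[-3.0,-0.7,-0.6]]' --twist '[[0,0,0.15],[0,0,0.15],[0,0,0.15],[0,0,0.15],[0,0,0.15]]' --grip '[1,1,1,1,1]'

```text
time: 1.65
ee_pos: [0.1983, 0.4004, 0.2836]
tcp_rot: [180.0, -0.0, 123.6]
wrist_force: [0.7, -0.0, 0.1]
opening: 0.0852
grasp_force: 0.0
```

Emit:
move_arm --offset '[[-3.0,-0.3,-0.6],[-3.1,0.2,-0.6],[-3.0,0.6,-0.7],[-2.9,1.1,-0.6],[-2.7,1.5,-0.7]]' --twist '[[0,0,0.15],[0,0,0.15],[0,0,0.15],[0,0,0.15],[0,0,0.15]]' --grip '[1,1,1,1,1]'

```text
time: 2.15
ee_pos: [0.2718, 0.2653, 0.3156]
tcp_rot: [180.0, -0.0, 80.6]
wrist_force: [-0.2, 0.8, 0.3]
opening: 0.0853
grasp_force: 0.0
```

Emit:
move_arm --offset '[[-2.4,1.9,-0.6],[-2.1,2.2,-0.7],[-1.7,2.5,-0.6],[-1.3,2.7,-0.7],[-0.9,2.9,-0.6]]' --twist '[[0,0,0.15],[0,0,0.15],[0,0,0.15],[0,0,0.15],[0,0,0.15]]' --grip '[1,1,1,1,1]'

```text
time: 2.65
ee_pos: [0.346, 0.1331, 0.3478]
tcp_rot: [180.0, -0.0, 37.6]
wrist_force: [0.2, 0.8, 2.1]
opening: 0.0858
grasp_force: 0.0
```

Emit:
move_arm --offset '[[-0.5,3.0,-0.7],[0,3.1,-0.6],[0.4,3.0,-0.7],[0.9,3.0,-0.6],[1.3,2.7,-0.7]]' --twist '[[0,0,0.15],[0,0,0.15],[0,0,0.15],[0,0,0.15],[0,0,0.15]]' --grip '[1,1,1,1,1]'

```text
time: 3.15
ee_pos: [0.4189, -0.0222, 0.3804]
tcp_rot: [-179.0, -0.0, -3.5]
wrist_force: [1.8, 1.0, -0.3]
opening: 0.0857
grasp_force: 0.0
```

Emit:
move_arm --offset '[[2.0,0.1,0.8],[2.0,-0.2,0.8],[1.9,-0.5,0.8],[1.9,-0.7,0.8],[1.7,-1.0,0.8]]' --twist '[[0,0,0.15],[0,0,0.15],[0,0,0.15],[0,0,0.15],[0,0,0.15]]' --grip '[1,1,1,1,1]'

```text
time: 3.65
ee_pos: [0.4445, -0.2164, 0.3409]
tcp_rot: [-170.6, 3.4, -30.9]
wrist_force: [0.9, 0.4, 0.1]
opening: 0.0852
grasp_force: 0.0
```

Emit:
move_arm --offset '[[1.6,-1.3,0.8],[1.3,-1.5,0.8],[1.1,-1.6,0.8],[0.9,-1.8,0.8],[0.6,-1.9,0.8]]' --twist '[[0,0,0.15],[0,0,0.15],[0,0,0.15],[0,0,0.15],[0,0,0.15]]' --grip '[1,1,1,1,1]'

```text
time: 4.15
ee_pos: [0.3757, -0.3545, 0.3141]
tcp_rot: [-163.1, 12.8, -51.8]
wrist_force: [0.7, -0.3, -0.6]
opening: 0.0853
grasp_force: 0.0
```

Emit:
move_arm --offset '[[0,0,0],[0,0,0]]' --twist '[[0,0,0],[0,0,0]]' --grip '[1,1]'

```text
time: 4.35
ee_pos: [0.3761, -0.3538, 0.3143]
tcp_rot: [-163.2, 12.8, -51.7]
wrist_force: [0.1, 0.3, -0.4]
opening: 0.0854
grasp_force: 0.0
```

Run:
```python
from h import *
np.set_printoptions(precision=4,suppress=True)
o=bot.get_obs(); print(o['q'],o['ee_pos'],o['tcp_rot'])
p=shot('wrist'); save(p,'w1.png'); np.save('w1.npy',p,allow_pickle=True)
for t in ['slot_mouth','light_path','full_plate','rest','free_place','wedge','wedge_glass']:
    for r in finder.pinpoint(p,t)[:2]: print(t,np.round(r['position'],1),round(r['p'],2),atd(p,r['position']),atz(p,r['position'],.212))
```

```text
[-51.7251  13.0852  23.7415 113.426   16.8114 179.9424] [ 0.3761 -0.3538  0.3143] [-163.1761   12.7531  -51.6686]
slot_mouth [ 69.8 269.4] 0.63 [0.6182 0.0913 0.2132] [0.6195 0.0947 0.212 ]
slot_mouth [284.5 178.5] 0.24 [ 0.4278 -0.1953  0.0393] [ 0.4205 -0.3172  0.212 ]
light_path [ 73.  280.1] 0.84 [0.6038 0.1007 0.2201] [0.612  0.1245 0.212 ]
full_plate [ 73.9 269.7] 0.96 [0.6114 0.085  0.2125] [0.6119 0.0863 0.212 ]
rest [261.5 146.3] 0.92 [ 0.4874 -0.2129  0.0322] [ 0.4514 -0.3291  0.212 ]
rest [272.3 333.7] 0.65 [0.2118 0.2523 0.0158] [ 0.3119 -0.1015  0.212 ]
free_place [210.3 130.8] 0.66 [ 0.5836 -0.1549  0.0039] [ 0.4954 -0.3098  0.212 ]
free_place [245.4 332.8] 0.66 [0.2665 0.3115 0.0246] [ 0.3375 -0.0631  0.212 ]
wedge [284.6 178.8] 0.89 [ 0.4274 -0.1947  0.0391] [ 0.4203 -0.317   0.212 ]
wedge_glass [279.5 190.9] 0.71 [ 0.4224 -0.1691  0.0398] [ 0.4176 -0.3031  0.212 ]
```

View pics/w1.png

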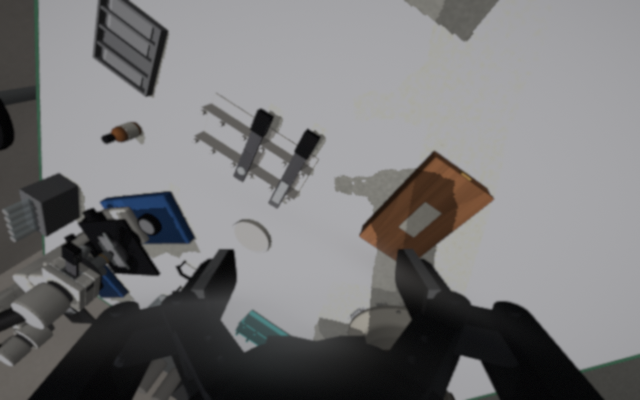

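The twist drove joint 6 to its limit at +180, so the wrist has to go the other way round. I'll unwind it while travelling to the viewing pose.

Run:
```python
from h import *
T=pose(); rows=[]; tgt=np.array([.612,-.03,.31]); N=38
for i in range(N):
    k=N-i
    q=(T[:3,:3].T@((tgt-T[:3,3])/k)*100).round(1); T[:3,3]+=T[:3,:3]@q/100
    e=R.from_matrix(T[:3,:3]).as_euler('xyz',degrees=True)
    if i<4:
        t=(R.from_matrix(T[:3,:3]).inv()*R.from_euler('xyz',[180,0,e[2]],degrees=True)).as_rotvec()/(4-i); t[2]-=.1
    else: t=np.array([0,0,-.15]) 
    if i==N-1:
        t=(R.from_matrix(T[:3,:3]).inv()*R.from_euler('xyz',[180,0,-89],degrees=True)).as_rotvec()
    t=t.round(3); rows.append((q.tolist(),t.tolist())); T[:3,:3]=T[:3,:3]@R.from_rotvec(t).as_matrix()
for i in range(0,N,5): print([r[0] for r in rows[i:i+5]],[r[1] for r in rows[i:i+5]] if i in(0,35) else '')
print(T[:3,3],R.from_matrix(T[:3,:3]).as_euler('xyz',degrees=True))
```

```text
[[-0.3, -0.9, 0.4], [-0.2, -1.0, 0.3], [-0.1, -1.0, 0.2], [0.0, -1.0, 0.1], [0.1, -1.0, 0.0]] [[-0.073, 0.055, -0.108], [-0.079, 0.046, -0.106], [-0.084, 0.037, -0.103], [-0.089, 0.024, -0.101], [0.0, 0.0, -0.15]]
[[0.3, -1.0, 0.0], [0.4, -1.0, 0.0], [0.6, -0.9, 0.0], [0.7, -0.8, 0.0], [0.8, -0.7, 0.0]] 
[[0.9, -0.6, 0.0], [1.0, -0.4, 0.0], [1.0, -0.3, 0.0], [1.0, -0.1, 0.0], [1.1, 0.1, 0.0]] 
[[1.0, 0.2, 0.0], [1.0, 0.4, 0.0], [0.9, 0.5, 0.0], [0.8, 0.6, 0.0], [0.7, 0.8, 0.0]] 
[[0.6, 0.9, 0.0], [0.5, 0.9, 0.0], [0.3, 1.0, 0.0], [0.2, 1.0, 0.0], [0.0, 1.1, 0.0]] 
[[-0.1, 1.0, 0.0], [-0.3, 1.0, 0.0], [-0.4, 1.0, 0.0], [-0.6, 0.9, 0.0], [-0.7, 0.8, 0.0]] 
[[-0.8, 0.7, 0.1], [-0.9, 0.6, 0.0], [-1.0, 0.4, 0.1], [-1.0, 0.3, 0.0], [-1.0, 0.1, 0.1]] 
[[-1.1, -0.1, 0.0], [-1.0, -0.2, 0.1], [-1.0, -0.4, 0.0]] [[0.0, 0.0, -0.15], [0.0, 0.0, -0.15], [-0.005, -0.001, -0.296]]
[ 0.61246401 -0.03005183  0.31026538] [ 1.79980766e+02 -1.34684593e-02 -8.89766674e+01]
```

Emit:
move_arm --offset '[[-0.3,-0.9,0.4],[-0.2,-1.0,0.3],[-0.1,-1.0,0.2],[0.0,-1.0,0.1],[0.1,-1.0,0.0]]' --twist '[[-0.073,0.055,-0.108],[-0.079,0.046,-0.106],[-0.084,0.037,-0.103],[-0.089,0.024,-0.101],[0,0,-0.15]]' --grip '[1,1,1,1,1]'

```text
time: 5.25
ee_pos: [0.4063, -0.3095, 0.3148]
tcp_rot: [179.8, -0.4, -20.6]
wrist_force: [-0.0, 0.2, -0.9]
opening: 0.0855
grasp_force: 0.0
```

Emit:
move_arm --offset '[[0.3,-1.0,0.0],[0.4,-1.0,0.0],[0.6,-0.9,0.0],[0.7,-0.8,0.0],[0.8,-0.7,0.0]]' --twist '[[0,0,-0.15],[0,0,-0.15],[0,0,-0.15],[0,0,-0.15],[0,0,-0.15]]' --grip '[1,1,1,1,1]'

```text
time: 5.75
ee_pos: [0.4376, -0.2676, 0.3138]
tcp_rot: [179.8, -0.2, 22.3]
wrist_force: [0.6, -0.6, 0.9]
opening: 0.0856
grasp_force: 0.0
```

Emit:
move_arm --offset '[[0.9,-0.6,0.0],[1.0,-0.4,0.0],[1.0,-0.3,0.0],[1.0,-0.1,0.0],[1.1,0.1,0.0]]' --twist '[[0,0,-0.15],[0,0,-0.15],[0,0,-0.15],[0,0,-0.15],[0,0,-0.15]]' --grip '[1,1,1,1,1]'

```text
time: 6.25
ee_pos: [0.4689, -0.2248, 0.3139]
tcp_rot: [179.7, -0.0, 65.3]
wrist_force: [-0.5, -0.3, -0.9]
opening: 0.0853
grasp_force: 0.0
```

Emit:
move_arm --offset '[[1.0,0.2,0.0],[1.0,0.4,0.0],[0.9,0.5,0.0],[0.8,0.6,0.0],[0.7,0.8,0.0]]' --twist '[[0,0,-0.15],[0,0,-0.15],[0,0,-0.15],[0,0,-0.15],[0,0,-0.15]]' --grip '[1,1,1,1,1]'

```text
time: 6.75
ee_pos: [0.5005, -0.1837, 0.314]
tcp_rot: [179.8, 0.2, 108.3]
wrist_force: [0.3, -0.3, 0.3]
opening: 0.0857
grasp_force: 0.0
```

Emit:
move_arm --offset '[[0.6,0.9,0.0],[0.5,0.9,0.0],[0.3,1.0,0.0],[0.2,1.0,0.0],[0.0,1.1,0.0]]' --twist '[[0,0,-0.15],[0,0,-0.15],[0,0,-0.15],[0,0,-0.15],[0,0,-0.15]]' --grip '[1,1,1,1,1]'

```text
time: 7.25
ee_pos: [0.5321, -0.1415, 0.314]
tcp_rot: [179.9, 0.3, 151.2]
wrist_force: [-0.3, -0.8, -0.4]
opening: 0.0855
grasp_force: 0.0
```

Emit:
move_arm --offset '[[-0.1,1.0,0.0],[-0.3,1.0,0.0],[-0.4,1.0,0.0],[-0.6,0.9,0.0],[-0.7,0.8,0.0]]' --twist '[[0,0,-0.15],[0,0,-0.15],[0,0,-0.15],[0,0,-0.15],[0,0,-0.15]]' --grip '[1,1,1,1,1]'

```text
time: 7.75
ee_pos: [0.5629, -0.0987, 0.3141]
tcp_rot: [-179.9, 0.2, -165.8]
wrist_force: [-0.3, -0.9, -0.5]
opening: 0.0856
grasp_force: 0.0
```

Run:
```python
from h import *
o=bot.get_obs(); print(o['time'],o['q'].round(1),o['ee_pos'],o['tcp_rot'])
```

```text
7.75 [ -9.9   9.7  22.2 102.2  -0.  -24.1] [ 0.56291469 -0.09866665  0.31405174] [-179.86863875    0.21751835 -165.78067151]
```

Emit:
move_arm --offset '[[-0.8,0.7,0.1],[-0.9,0.6,0.0],[-1.0,0.4,0.1],[-1.0,0.3,0.0],[-1.0,0.1,0.1]]' --twist '[[0,0,-0.15],[0,0,-0.15],[0,0,-0.15],[0,0,-0.15],[0,0,-0.15]]' --grip '[1,1,1,1,1]'

```text
time: 8.25
ee_pos: [0.5932, -0.0555, 0.3112]
tcp_rot: [-179.8, 0.1, -122.8]
wrist_force: [0.1, -0.6, 0.3]
opening: 0.0854
grasp_force: 0.0
```

Emit:
move_arm --offset '[[-1.1,-0.1,0.0],[-1.0,-0.2,0.1],[-1.0,-0.4,0.0],[0,0,0],[0,0,0]]' --twist '[[0,0,-0.15],[0,0,-0.15],[0,0,-0.15],[0,0,-0.12],[0,0,0]]' --grip '[1,1,1,1,1]'

```text
time: 8.75
ee_pos: [0.6126, -0.0303, 0.31]
tcp_rot: [-179.8, -0.1, -90.4]
wrist_force: [-0.9, 0.5, 0.5]
opening: 0.0852
grasp_force: 0.0
```

Run:
```python
from h import *
import pickle
np.set_printoptions(precision=4,suppress=True)
o=bot.get_obs(); print(o['time'],o['q'].round(1),o['ee_pos'],o['tcp_rot'])
p=shot('wrist'); save(p,'w2.png'); pickle.dump(p,open('w2.pkl','wb'))
for t in ['slot_mouth','light_path','full_plate','rest','free_place','wedge']:
    for r in finder.pinpoint(p,t)[:2]: print(t,np.round(r['position'],1),round(r['p'],2),atd(p,r['position']),atz(p,r['position'],.212))
```

```text
8.75 [ -2.8  15.8  29.  102.9  -0.1 -92.4] [ 0.6126 -0.0303  0.31  ] [-179.7783   -0.071   -90.3874]
slot_mouth [308.1 329.9] 0.84 [0.6208 0.0961 0.2131] [0.6209 0.0971 0.212 ]
full_plate [312.8 338.4] 0.89 [0.6162 0.1016 0.2181] [0.6164 0.1078 0.212 ]
rest [533.6 321.2] 0.94 [ 0.5397 -0.042   0.3559] [0.3997 0.0892 0.212 ]
rest [397.2  52.9] 0.68 [ 0.5079 -0.1773  0.0385] [ 0.5539 -0.1471  0.212 ]
free_place [345.9  57. ] 0.66 [ 0.5702 -0.1781  0.0056] [ 0.5903 -0.1446  0.212 ]
free_place [398.6  51.2] 0.33 [ 0.5065 -0.1791  0.0393] [ 0.553  -0.1482  0.212 ]
wedge [460.8  42.6] 0.81 [ 0.4282 -0.189   0.0393] [ 0.5093 -0.1538  0.212 ]
wedge [244.6 153.3] 0.62 [ 0.7118 -0.0511  0.0455] [ 0.6684 -0.0763  0.212 ]
```

View pics/w2.png

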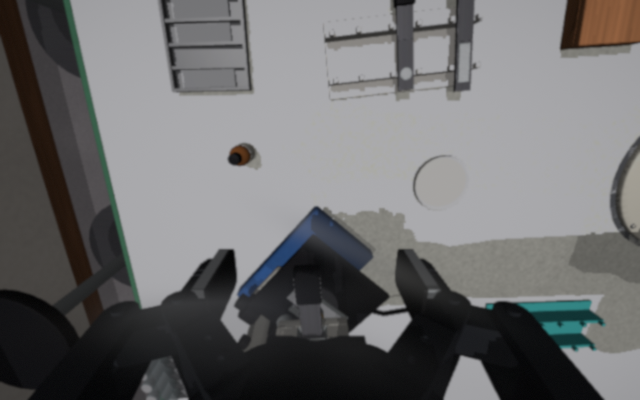

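The view shows the plate's grip at about (308,283), the bar running down to the mouth at (311,335), and the open fingers either side. I'll measure its edges from the depth picture.

```bash
cat >> h.py <<'E'
def cloud(p):
    f=200/np.tan(np.radians(p['vfov'])/2)
    v,u=np.mgrid[:400,:640].astype(float); d=np.stack([(u-p['cx'])/f,(v-p['cy'])/f],-1); s=d.copy()
    for _ in range(10): s=d/(1+p['k1']*(s**2).sum(-1,keepdims=True))
    X=np.concatenate([s,np.ones_like(s[...,:1])],-1)*p['depth'][...,None]
    return X@p['T'][:3,:3].T+p['T'][:3,3]
def rects(p,lo,hi,box,thr=90):
    C=cloud(p); m=(p['depth']>0)&(C[...,2]>lo)&(C[...,2]<hi)&(C[...,0]>box[0])&(C[...,0]<box[1])&(C[...,1]>box[2])&(C[...,1]<box[3])
    return C,m,p['color'].max(-1)
E
python3 - <<'E'
from h import *
import pickle
np.set_printoptions(precision=4,suppress=True,linewidth=150)
p=pickle.load(open('w2.pkl','rb'))
C,m,b=rects(p,.195,.235,(.57,.66,0,.13))
print(m.sum())
for v in range(255,345,4):
    us=np.where(m[v])[0]
    if len(us): 
        c=C[v,us]; print(v,us.min(),us.max(),len(us),'x',c[:,0].min(),c[:,0].max(),'y',c[:,1].mean(),'z',np.median(c[:,2]),'col',b[v,us].mean().round())
print(p['color'][285,308],p['color'][320,311])
E
```

```text
2583
267 294 319 26 x 0.6099537116748565 0.632904132539187 y 0.027974914399561176 z 0.20951244785198214 col 10.0
271 293 319 27 x 0.6100240378840218 0.6333877316932649 y 0.02831357783018033 z 0.21539255176336275 col 16.0
275 293 320 28 x 0.6090250739902044 0.6331989841889912 y 0.0316244117170632 z 0.21698896947380397 col 24.0
279 293 320 28 x 0.609114388546288 0.6334483059493428 y 0.03562303484541855 z 0.2169794930189015 col 30.0
283 293 320 28 x 0.6091539872074768 0.6335807313384726 y 0.03979041039339349 z 0.2169989294764537 col 32.0
287 294 320 27 x 0.6091740918273905 0.6328194339244945 y 0.043970012148642164 z 0.21695374408670845 col 33.0
291 295 321 27 x 0.6081331607754245 0.6319383005498599 y 0.04835611317551763 z 0.21709750819027682 col 35.0
295 295 321 27 x 0.6082401851096287 0.632122450689704 y 0.05273458698519417 z 0.21684165912669134 col 36.0
299 295 321 27 x 0.6082587093873872 0.6322998654434911 y 0.0568971508225458 z 0.21695142393281022 col 38.0
303 296 320 25 x 0.6092048084422342 0.6313803491567299 y 0.06130025964826478 z 0.21690239114238513 col 44.0
307 299 319 21 x 0.6
[... 270 characters left out ...]
3 z 0.2131139214307329 col 74.0
319 300 346 32 x 0.582021014127838 0.6283440278343301 y 0.08839212402687303 z 0.21267295502341088 col 70.0
323 278 346 68 x 0.5826611257577313 0.6528401907156728 y 0.09641120882553157 z 0.20091292888642048 col 76.0
327 277 347 70 x 0.5821736958972898 0.6532469055619179 y 0.09821927717393393 z 0.20652192100532618 col 76.0
331 276 348 73 x 0.5815568726885414 0.6534086972715747 y 0.09994239456720184 z 0.21129920868761176 col 72.0
335 292 339 48 x 0.5909660155353227 0.6366906461863132 y 0.10174556507151193 z 0.21332532521353864 col 56.0
339 310 321 12 x 0.6083519234588933 0.6188863881170926 y 0.10081833709773719 z 0.21952882873158677 col 63.0
[28 28 31] [72 71 75]
```

Run:
```python
from h import *
import pickle
np.set_printoptions(precision=4,suppress=True,linewidth=150)
p=pickle.load(open('w2.pkl','rb'))
C,m,b=rects(p,.194,.231,(.57,.67,.09,.115))
# face points beside the bevelled mouth
for lo,hi in((.575,.603),(.634,.66),(.575,.66)):
    k=m&(C[...,0]>lo)&(C[...,0]<hi)&~((C[...,0]>.603)&(C[...,0]<.634)); q=C[k]
    print(len(q),q.mean(0),np.median(q[:,1]))
A=np.c_[q[:,0],np.ones(len(q))]; s=np.linalg.lstsq(A,q[:,1],rcond=None)[0]
for _ in range(5):
    r=q[:,1]-A@s; g=abs(r)<2*np.std(r)+1e-4; s=np.linalg.lstsq(A[g],q[g,1],rcond=None)[0]; q,A=q[g],A[g]
print('face slope deg',np.degrees(np.arctan(s[0])),'y at .618',s@[.618,1],len(q))
# edges
for v in range(321,340,2):
    us=np.where(m[v])[0]; c=C[v,us]; print(v,c[0],c[-1],(c[0]+c[-1])[:2]/2) if len(us) else 0
g=(C[...,2]>.2155)&(C[...,2]<.2185)&(C[...,0]>.6)&(C[...,0]<.64)&(C[...,1]>.02)&(C[...,1]<.075)&(p['depth']>0)&(b<60)
r=cv2.minAreaRect(C[g][:,:2].astype(np.float32)*1000); print('grip',r)
```

```text
362 [0.5926 0.0988 0.2068] 0.09878577763582383
264 [0.6435 0.1019 0.2038] 0.10186384906284601
626 [0.614  0.1001 0.2056] 0.09945758551788227
face slope deg 3.5259608808670246 y at .618 0.10033383462362697 589
321 [0.6519 0.1018 0.1947] [0.5822 0.0988 0.1984] [0.6171 0.1003]
323 [0.6528 0.103  0.1963] [0.5827 0.0979 0.2022] [0.6178 0.1004]
325 [0.6524 0.1027 0.1994] [0.5818 0.0988 0.2039] [0.6171 0.1008]
327 [0.6532 0.1036 0.2012] [0.5822 0.0981 0.2073] [0.6177 0.1009]
329 [0.6528 0.103  0.2046] [0.5825 0.0979 0.2102] [0.6176 0.1005]
331 [0.6534 0.103  0.2073] [0.5816 0.0994 0.2112] [0.6175 0.1012]
333 [0.6528 0.1017 0.2112] [0.5821 0.0977 0.2155] [0.6174 0.0997]
335 [0.6367 0.1015 0.214 ] [0.591  0.098  0.2177] [0.6138 0.0997]
337 [0.6282 0.1083 0.2096] [0.5997 0.0992 0.2189] [0.614  0.1038]
339 [0.6189 0.1006 0.2199] [0.6084 0.0996 0.2209] [0.6136 0.1001]
grip ((620.9353637695312, 45.53431701660156), (24.494352340698242, 36.42635726928711), 4.354720592498779)
```

Findings:
- Scope yaw is about 93.7°, with the mouth at (0.6175, 0.1003).
- The grip's centre is at (0.621, 0.0455), 55 mm out, which is consistent with the given range.

I'll go and grasp it.

Emit:
move_arm --offset '[[0,0,0],[-1.9,-0.3,1.2],[-1.9,-0.3,1.2],[-1.9,-0.3,1.2],[-1.8,-0.4,1.2]]' --twist '[[0,0,-0.073],[0,0,0],[0,0,0],[0,0,0],[0,0,0]]' --grip '[1,0.7,0.6,0.6,0.6]' --force 30

```text
time: 9.6
ee_pos: [0.6209, 0.0454, 0.2616]
tcp_rot: [-179.8, -0.1, -86.4]
wrist_force: [1.1, -0.9, 0.8]
opening: 0.0513
grasp_force: 0.0
```

Emit:
move_arm --offset '[[0,0,0],[0,0,0]]' --twist '[[0,0,0],[0,0,0]]' --grip '[0.6,0.6]'

```text
time: 9.8
ee_pos: [0.6208, 0.0449, 0.2618]
tcp_rot: [-179.8, -0.1, -86.3]
wrist_force: [-0.6, 0.3, 0.2]
opening: 0.0513
grasp_force: 0.0
```

Run:
```python
from h import *
np.set_printoptions(precision=4,suppress=True,linewidth=150)
T=pose();p=shot('wrist'); save(p,'w3.png'); print(bot.get_obs()['ee_pos'],bot.get_obs()['tcp_rot'])
C,m,b=rects(p,.195,.235,(.57,.66,0,.13))
g=(C[...,2]>.2155)&(C[...,2]<.2195)&(C[...,0]>.6)&(C[...,0]<.64)&(C[...,1]>.0)&(C[...,1]<.075)&(p['depth']>0)&(b<60)
r=cv2.minAreaRect(C[g][:,:2].astype(np.float32)*1000); print('grip',r,C[g].mean(0),g.sum())
print('in tool cm',T[:3,:3].T@(np.r_[np.array(r[0])/1000,.214]-T[:3,3])*100)
```

```text
[0.6209 0.0445 0.2623] [-179.7573   -0.1002  -86.3681]
grip ((620.8792114257812, 45.47734069824219), (24.1556453704834, 35.608436584472656), 2.5247504711151123) [0.621  0.0447 0.217 ] 1708
in tool cm [-0.0614  0.0063  4.7809]
```

Emit:
move_arm --offset '[[0,0,1.7],[0,0,1.7],[0,0,1.4],[0,0,0],[0,0,0]]' --twist '[[0,0,0],[0,0,0],[0,0,0],[0,0,0],[0,0,0]]' --grip '[0.6,0.6,0.6,0.5,0.4]'

```text
time: 10.35
ee_pos: [0.6212, 0.0441, 0.2149]
tcp_rot: [-179.7, -0.1, -86.4]
wrist_force: [0.0, 0.7, 0.4]
opening: 0.0339
grasp_force: 0.0
```

Emit:
move_arm --offset '[[0,0,0],[0,0,0],[0,0,0],[0,0,0],[0,0,0]]' --twist '[[0,0,0],[0,0,0],[0,0,0],[0,0,0],[0,0,0]]' --grip '[0.3,0.2,0.2,0.2,0.2]'

```text
time: 10.85
ee_pos: [0.6214, 0.0444, 0.2147]
tcp_rot: [-179.7, -0.1, -86.4]
wrist_force: [1.4, -3.0, 5.4]
opening: 0.0232
grasp_force: 32.7
```

Emit:
move_arm --offset '[[0,0,-0.05],[0.7,0,0],[1.0,0,0]]' --twist '[[0,0,0],[0,0,0],[0,0,0]]' --grip '[0.2,0.2,0.2]'

```text
time: 11.15
ee_pos: [0.6221, 0.028, 0.2144]
tcp_rot: [-179.8, -0.0, -86.3]
wrist_force: [0.0, 1.5, 3.1]
opening: 0.0235
grasp_force: 32.5
```

Emit:
move_arm --offset '[[1.2,0,0],[1.2,0,0],[1.2,0,0],[1.2,0,0],[1.2,0,0]]' --twist '[[0,0,0],[0,0,0],[0,0,0],[0,0,0],[0,0,0]]' --grip '[0.2,0.2,0.2,0.2,0.2]'

```text
time: 11.65
ee_pos: [0.6258, -0.0337, 0.214]
tcp_rot: [-179.8, -0.1, -86.4]
wrist_force: [-0.3, -0.1, -0.4]
opening: 0.0231
grasp_force: 32.0
```

Emit:
move_arm --offset '[[2.0,0,0],[2.0,0,0],[2.0,0,0],[0,0,0]]' --twist '[[0,0,0],[0,0,0],[0,0,0],[0,0,0]]' --grip '[0.2,0.2,0.2,0.2]'

```text
time: 12.05
ee_pos: [0.6296, -0.0949, 0.214]
tcp_rot: [-179.8, -0.1, -86.5]
wrist_force: [-0.1, -0.0, -0.4]
opening: 0.0236
grasp_force: 32.0
```

Run:
```python
from h import *
import pickle
np.set_printoptions(precision=4,suppress=True,linewidth=150)
o=bot.get_obs();print(o['time'],o['ee_pos'],o['tcp_rot'],o['wrist_force'])
T=pose();p=shot('wrist'); save(p,'w4.png'); pickle.dump(p,open('w4.pkl','wb'))
for t in ['rest','free_place','full_plate','wedge','quarter_plate']:
    for r in finder.pinpoint(p,t)[:2]: print(t,np.round(r['position'],1),round(r['p'],2),atd(p,r['position']),atz(p,r['position'],.034))
C,b=cloud(p),p['color'].max(-1)
d=(C-T[:3,3])@T[:3,:3]   # tool coords
g=(p['depth']>0)&(abs(d[...,1])<.013)&(d[...,2]>-.01)&(d[...,2]<.02)&(d[...,0]>-.13)&(d[...,0]<.03)
q=d[g]; print(q.min(0),q.max(0))
for a in np.arange(-.12,.03,.01):
    s=q[(q[:,0]>a)&(q[:,0]<a+.01)]; print(round(a,2),len(s),s.min(0) if len(s) else '',s.max(0) if len(s) else '')
```

```text
12.05 [ 0.6296 -0.0949  0.214 ] [-179.8311   -0.1281  -86.5119] [-0.0922 -0.0082 -0.4078]
free_place [241.5 208.8] 0.68 [ 0.7137 -0.0585  0.033 ] [ 0.7134 -0.0589  0.034 ]
free_place [374.6 115. ] 0.62 [ 0.567  -0.1715  0.0049] [ 0.5729 -0.1717  0.034 ]
wedge [514.7 108.4] 0.81 [ 0.4314 -0.1877  0.0394] [ 0.4277 -0.1879  0.034 ]
quarter_plate [445.7 114. ] 0.7 [ 0.5012 -0.1774  0.0391] [ 0.4989 -0.1775  0.034 ]
[-0.044  -0.013  -0.0099] [0.0174 0.013  0.0195]
-0.12 0  
-0.11 0  
-0.1 0  
-0.09 0  
-0.08 0  
-0.07 0  
-0.06 0  
-0.05 144 [-0.044  -0.0096  0.0014] [-0.04    0.0099  0.0038]
-0.04 515 [-0.04   -0.0096  0.0011] [-0.03    0.0099  0.0041]
-0.03 453 [-0.03   -0.01    0.0009] [-0.0215  0.0102  0.0043]
-0.02 644 [-0.0197 -0.0116 -0.0098] [-0.0101  0.0119  0.0007]
-0.01 856 [-0.01   -0.0117 -0.0099] [-0.      0.012   0.0003]
-0.0 925 [ 0.     -0.0117 -0.0099] [0.01   0.012  0.0003]
0.01 1195 [ 0.01   -0.013  -0.0099] [0.0174 0.013  0.0195]
0.02 0
```

View pics/w4.png

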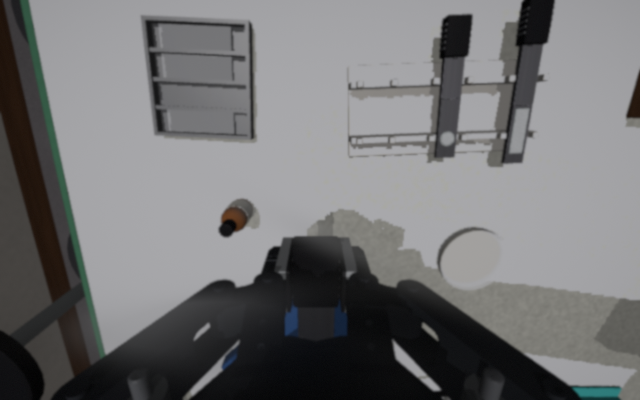

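The plate is held square: grip centre at tool x ≈ -1 mm, no tilt. In this picture the rest's free place is around (392,112), left of the quarter plate at (447,85) and the wedge at (525,80). Next I'll measure the rest from the depth picture.

Run:
```python
from h import *
import pickle
np.set_printoptions(precision=4,suppress=True,linewidth=150)
p=pickle.load(open('w4.pkl','rb')); C=cloud(p); b=p['color'].max(-1)
box=(p['depth']>0)&(C[...,0]>.38)&(C[...,0]<.68)&(C[...,1]>-.32)&(C[...,1]<-.09)
for lo,hi in((.030,.0365),(.037,.042),(.0425,.046)):
    m=(box&(C[...,2]>lo)&(C[...,2]<hi)).astype(np.uint8)
    n,l,s,_=cv2.connectedComponentsWithStats(m,connectivity=8)
    for i in range(1,n):
        if s[i,4]<6: continue
        q=C[l==i]; r=cv2.minAreaRect(q[:,:2].astype(np.float32)*1000)
        print(lo,s[i,4],'mean',q.mean(0),'rect',np.round(r[0],1),np.round(r[1],1),round(r[2],1),'col',b[l==i].mean().round())
```

```text
0.03 242 mean [ 0.4419 -0.2566  0.0339] rect [ 441.1 -250.7] [ 4.1 68.8] 8.4 col 36.0
0.03 119 mean [ 0.5158 -0.2415  0.034 ] rect [ 515.6 -239.4] [ 3.1 49.3] 8.6 col 42.0
0.03 238 mean [ 0.4633 -0.2137  0.0332] rect [ 466.5 -213.5] [43.3  6.2] 6.3 col 150.0
0.03 12 mean [ 0.4111 -0.2179  0.0342] rect [ 410.3 -217.4] [4.6 9.8] 56.0 col 88.0
0.03 19 mean [ 0.5112 -0.2088  0.0342] rect [ 511.7 -209.1] [2.2 8.3] 8.7 col 92.0
0.03 218 mean [ 0.536  -0.2058  0.0333] rect [ 535.7 -205.8] [36.2  6.2] 6.2 col 156.0
0.03 228 mean [ 0.5789 -0.2021  0.0331] rect [ 580.9 -202. ] [39.7  6.1] 6.0 col 158.0
0.03 107 mean [ 0.4335 -0.19    0.0348] rect [ 433.1 -188.8] [ 2.9 52.5] 7.4 col 47.0
0.03 11 mean [ 0.5102 -0.1983  0.0352] rect [ 510.1 -198.3] [1.1 5.8] 7.3 col 62.0
0.03 44 mean [ 0.5081 -0.1766  0.0349] rect [ 508.1 -177.1] [ 1.2 32.9] 5.8 col 65.0
0.03 19 mean [ 0.4038 -0.1649  0.0335] rect [ 402.8 -165.4] [12.3  4.5] 33.2 col 103.0
0.03 201 mean [ 0.4587 -0.1585  0.0331] rect [ 461.7 -158.1] [42.9  6.1] 6.4 col 149.0
0.03 358 mean [ 0.5479 -0.1491  0.0331] rect [ 549.4 -148.8] [71.1  6.1]
[... 1630 characters left out ...]
col 22.0
0.0425 779 mean [ 0.5056 -0.2495  0.0434] rect [ 505.6 -248.9] [24.7 34.8] 5.5 col 28.0
0.0425 9 mean [ 0.4104 -0.2203  0.0429] rect [ 410.6 -220.2] [1.2 5.5] 79.2 col 161.0
0.0425 7 mean [ 0.4838 -0.2119  0.0432] rect [ 484.  -212.4] [2.5 4.8] 47.2 col 163.0
0.0425 7 mean [ 0.4435 -0.2157  0.0428] rect [ 443.7 -215.6] [2.9 1.8] 29.9 col 159.0
0.0425 13 mean [ 0.5184 -0.2087  0.0428] rect [ 518.6 -208.7] [2.3 5.4] 68.9 col 159.0
0.0425 12 mean [ 0.4044 -0.1625  0.0432] rect [ 404.2 -162.4] [5.4 3.6] 31.1 col 163.0
0.0425 11 mean [ 0.4378 -0.1597  0.0429] rect [ 437.9 -159.3] [3.2 4.3] 20.0 col 149.0
0.0425 6 mean [ 0.5135 -0.1529  0.0429] rect [ 513.5 -152.7] [2.1 2. ] 3.8 col 162.0
```

The rest's yaw is about 95.9° and the free place is at (0.5735, -0.1745); lug spacing and the 75 mm pitch both agree. I'll carry the plate over it.

Emit:
move_arm --offset '[[0,0,0],[2.8,1.3,0],[2.8,1.3,2.5],[2.9,1.3,3.0],[2.9,1.3,3.0]]' --twist '[[0,0,-0.042],[0,0,0],[0,0,0],[0,0,0],[0,0,0]]' --grip '[0.2,0.2,0.2,0.2,0.2]'

```text
time: 12.85
ee_pos: [0.5903, -0.2114, 0.1291]
tcp_rot: [-179.7, -0.1, -83.9]
wrist_force: [0.8, 0.0, -0.7]
opening: 0.0235
grasp_force: 32.0
```

Emit:
move_arm --offset '[[2.7,1.2,2.5],[0,0,3.0],[0,0,0],[0,0,0]]' --twist '[[0,0,0],[0,0,0],[0,0,0],[0,0,0]]' --grip '[0.2,0.2,0.2,0.2]'

```text
time: 13.25
ee_pos: [0.5816, -0.2385, 0.0752]
tcp_rot: [-179.8, -0.1, -83.9]
wrist_force: [-0.1, 0.3, -0.3]
opening: 0.0233
grasp_force: 31.9
```

Run:
```python
from h import *
import pickle
np.set_printoptions(precision=4,suppress=True,linewidth=150)
o=bot.get_obs();print(o['time'],o['ee_pos'],o['tcp_rot'],o['wrist_force'])
T=pose();p=shot('wrist'); save(p,'w5.png'); pickle.dump(p,open('w5.pkl','wb'))
want=np.array([.5805,-.2421,.0412]); print('to go cm',T[:3,:3].T@(want-T[:3,3])*100)
C=cloud(p); d=(C-T[:3,3])@T[:3,:3]
# free lugs: tool coords
C=C; box=(p['depth']>0)&(C[...,0]>.54)&(C[...,0]<.61)&(C[...,1]>-.22)&(C[...,1]<-.19)
for lo,hi in((.030,.0365),(.037,.046)):
    m=(box&(C[...,2]>lo)&(C[...,2]<hi)).astype(np.uint8); n,l,s,_=cv2.connectedComponentsWithStats(m,connectivity=8)
    for i in range(1,n):
        if s[i,4]>15: q=C[l==i]; print(lo,s[i,4],q.mean(0),q.min(0),q.max(0),'tool',d[l==i].mean(0))
```

```text
13.25 [ 0.5816 -0.2385  0.0752] [-179.8034   -0.0727  -83.9109] [-0.1469  0.262  -0.2522]
to go cm [0.3392 0.1611 3.3952]
```

View pics/w5.png

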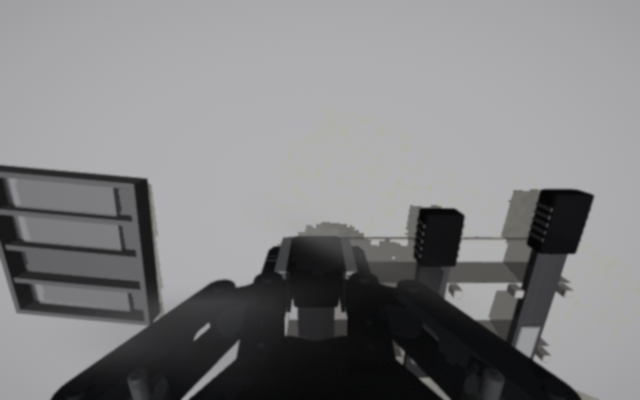

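Emit:
move_arm --offset '[[0.34,0.16,1.0],[0,0,1.0],[0,0,0]]' --twist '[[0,0,0],[0,0,0],[0,0,0]]' --grip '[0.2,0.2,0.2]'

```text
time: 13.6
ee_pos: [0.5799, -0.2423, 0.0532]
tcp_rot: [-179.9, -0.0, -83.9]
wrist_force: [0.6, -1.0, -0.8]
opening: 0.0235
grasp_force: 32.0
```

Run:
```python
from h import *
import pickle
np.set_printoptions(precision=4,suppress=True,linewidth=150)
o=bot.get_obs();print(o['time'],o['ee_pos'],o['tcp_rot'])
p=pickle.load(open('w5.pkl','rb')); C=cloud(p); b=p['color'].max(-1)
for x0,x1 in((.48,.53),(.40,.46)):
    g=(p['depth']>0)&(C[...,0]>x0)&(C[...,0]<x1)&(C[...,1]>-.3)&(C[...,1]<-.2)&(C[...,2]>.0425)&(C[...,2]<.047)&(b<60)
    print(g.sum(),cv2.minAreaRect(C[g][:,:2].astype(np.float32)*1000),C[g][:,2].mean())
# lugs / combs in both the old cloud and scene: white bits near free place
p=shot('top'); C=cloud(p)
for t in ['free_place','full_plate','wedge','quarter_plate']:
    for r in finder.pinpoint(p,t)[:2]: print(t,np.round(r['position'],1),round(r['p'],2),atz(p,r['position'],.034))
```

```text
13.6 [ 0.5799 -0.2423  0.0532] [-179.8701   -0.0455  -83.9359]
1570 ((506.12005615234375, -248.92117309570312), (23.27211570739746, 35.352996826171875), 7.000782012939453) 0.04323744953042086
1824 ((433.14361572265625, -267.78338623046875), (24.486852645874023, 39.238094329833984), 6.259302139282227) 0.043280427304833356
free_place [265.3 287.3] 0.63 [0.2797 0.2902 0.034 ]
free_place [416.1 184.6] 0.58 [ 0.573  -0.1695  0.034 ]
full_plate [420.1 184.2] 0.84 [ 0.5738 -0.1818  0.034 ]
full_plate [277.4 250.7] 0.67 [0.3858 0.2534 0.034 ]
wedge [426.8 234. ] 0.47 [ 0.4216 -0.1911  0.034 ]
wedge [361.3 238.3] 0.28 [0.4151 0.004  0.034 ]
quarter_plate [419.4 207.5] 0.67 [ 0.5022 -0.1745  0.034 ]
quarter_plate [426.3 233. ] 0.65 [ 0.4246 -0.1898  0.034 ]
```

Emit:
move_arm --offset '[[0,0,0.5],[0,0,0.4],[0,0,0.2],[0,0,0.05],[0,0,0]]' --twist '[[0,0,0],[0,0,0],[0,0,0],[0,0,0],[0,0,0]]' --grip '[0.2,0.2,0.2,0.2,0.2]'

```text
time: 14.35
ee_pos: [0.5804, -0.2428, 0.043]
tcp_rot: [-179.8, -0.1, -84.0]
wrist_force: [0.4, -0.2, -1.1]
opening: 0.0231
grasp_force: 32.0
```

Emit:
move_arm --offset '[[0,0,0.05],[0,0,0.05],[0,0,0]]' --twist '[[0,0,0],[0,0,0],[0,0,0]]' --grip '[0.2,0.2,0.2]'

```text
time: 14.65
ee_pos: [0.5805, -0.2428, 0.0422]
tcp_rot: [-179.8, -0.1, -84.0]
wrist_force: [-0.1, -0.5, -1.3]
opening: 0.0236
grasp_force: 32.0
```

Emit:
move_arm --offset '[[0,0,0.05],[0,0,0]]' --twist '[[0,0,0],[0,0,0]]' --grip '[0.2,0.2]'

```text
time: 14.85
ee_pos: [0.5805, -0.2428, 0.0417]
tcp_rot: [-179.8, -0.1, -84.0]
wrist_force: [-1.0, 0.8, -0.2]
opening: 0.0236
grasp_force: 32.0
```

Emit:
move_arm --offset '[[0,0,0.05],[0,0,0]]' --twist '[[0,0,0],[0,0,0]]' --grip '[0.2,0.2]'

```text
time: 15.05
ee_pos: [0.5805, -0.2428, 0.0414]
tcp_rot: [-179.8, -0.1, -84.0]
wrist_force: [-0.0, -0.1, 1.7]
opening: 0.0235
grasp_force: 32.3
```

Emit:
move_arm --offset '[[0,0,0.05],[0,0,0]]' --twist '[[0,0,0],[0,0,0]]' --grip '[0.2,0.2]'

```text
time: 15.25
ee_pos: [0.5806, -0.2428, 0.0412]
tcp_rot: [-179.8, -0.1, -84.0]
wrist_force: [-1.5, 0.5, 4.9]
opening: 0.0237
grasp_force: 32.7
```

Contact is felt at 0.041. Now I'll ease off and release.

Emit:
move_arm --offset '[[0,0,-0.05],[0,0,0],[0,0,0],[0,0,0]]' --twist '[[0,0,0],[0,0,0],[0,0,0],[0,0,0]]' --grip '[0.25,0.3,0.4,0.5]'

```text
time: 15.65
ee_pos: [0.5804, -0.2428, 0.0409]
tcp_rot: [-179.8, -0.1, -84.0]
wrist_force: [-0.6, 0.0, 0.3]
opening: 0.0426
grasp_force: 0.0
```

Emit:
move_arm --offset '[[0,0,-0.5],[0,0,-2],[0,0,-3],[0,0,-3],[0,0,0]]' --twist '[[0,0,0],[0,0,0],[0,0,0],[0,0,0],[0,0,0]]' --grip '[0.5,0.5,0.5,0.5,0.5]'

```text
time: 16.15
ee_pos: [0.5819, -0.2434, 0.1314]
tcp_rot: [-179.4, -0.3, -84.0]
wrist_force: [-0.1, 0.2, 1.5]
opening: 0.0427
grasp_force: 0.0
```

Run:
```python
from h import *
import pickle
np.set_printoptions(precision=4,suppress=True,linewidth=150)
o=bot.get_obs();print(o['time'],o['ee_pos'],o['tcp_rot'],o['opening'])
T=pose();p=shot('wrist'); save(p,'w6.png'); pickle.dump(p,open('w6.pkl','wb')); C=cloud(p); b=p['color'].max(-1)
for x0,x1 in((.55,.62),(.48,.53),(.40,.46)):
    g=(p['depth']>0)&(C[...,0]>x0)&(C[...,0]<x1)&(C[...,1]>-.3)&(C[...,1]<-.2)&(C[...,2]>.041)&(C[...,2]<.047)&(b<60)
    print(g.sum(),cv2.minAreaRect(C[g][:,:2].astype(np.float32)*1000),C[g][:,2].mean())
```

```text
16.15 [ 0.5819 -0.2434  0.1314] [-179.4234   -0.2914  -83.9553] 0.042669538212799986
829 ((580.0462646484375, -243.8135986328125), (21.998687744140625, 31.23358917236328), 5.96235466003418) 0.04295286207130887
1160 ((505.8473815917969, -249.03475952148438), (23.26563262939453, 35.89982986450195), 4.38093376159668) 0.042993749461641535
1356 ((432.5518493652344, -267.21942138671875), (23.69434356689453, 40.207000732421875), 4.978498935699463) 0.043012624924560976
```

View pics/w6.png

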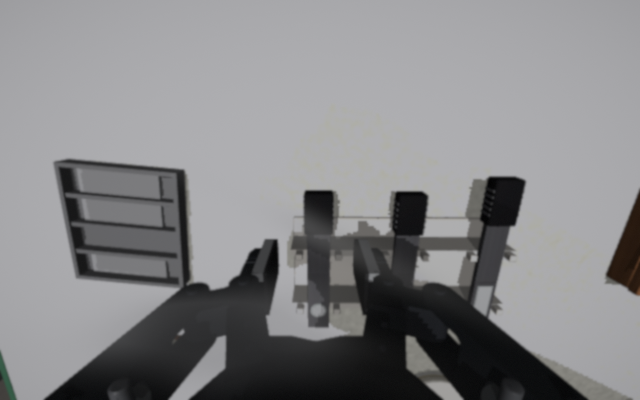

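The full-wave plate lies flat in the free place (320,260), level with its neighbours. Now for the wedge.

Emit:
move_arm --offset '[[0.2,3.8,0],[0.2,3.8,0],[0.2,3.8,0],[0.2,3.7,2.0],[0,0,0]]' --twist '[[0,0,0],[0,0,0],[0,0,0],[0,0,0],[0,0,0]]' --grip '[0.6,0.6,0.6,0.6,0.6]'

```text
time: 16.7
ee_pos: [0.4256, -0.2656, 0.1016]
tcp_rot: [179.9, 0.1, -84.1]
wrist_force: [1.0, 0.1, -0.2]
opening: 0.0512
grasp_force: 0.0
```

Emit:
move_arm --offset '[[0,0,0]]' --twist '[[0,0,0]]' --grip '[0.6]'

```text
time: 16.8
ee_pos: [0.43, -0.2665, 0.1047]
tcp_rot: [-179.8, -0.1, -84.0]
wrist_force: [-0.7, -0.7, 0.5]
opening: 0.0509
grasp_force: 0.0
```

Run:
```python
from h import *
np.set_printoptions(precision=4,suppress=True,linewidth=150)
o=bot.get_obs();print(o['time'],o['ee_pos'],o['tcp_rot'],o['q'].round(1))
T=pose();p=shot('wrist'); C=cloud(p); b=p['color'].max(-1); save(p,'w7.png')
g=(p['depth']>0)&(C[...,0]>.40)&(C[...,0]<.46)&(C[...,1]>-.3)&(C[...,1]<-.2)&(C[...,2]>.0415)&(C[...,2]<.047)&(b<60)
r=cv2.minAreaRect(C[g][:,:2].astype(np.float32)*1000); print(g.sum(),r)
print('in tool cm',T[:3,:3].T@(np.r_[np.array(r[0])/1000,.041]-T[:3,3])*100)
```

```text
16.8 [ 0.43   -0.2665  0.1047] [-179.8239   -0.0511  -84.0197] [ -31.8   -1.5  -13.    78.3    0.1 -127.8]
899 ((431.4836120605469, -266.8020324707031), (22.129335403442383, 40.65557861328125), 4.923616409301758)
in tool cm [ 0.0402 -0.1261  6.3753]
```

Emit:
move_arm --offset '[[0.05,-0.17,2.5],[0,0,2.5],[0,0,1.35],[0,0,0],[0,0,0]]' --twist '[[0,0,0],[0,0,0],[0,0,0],[0,0,0],[0,0,0]]' --grip '[0.6,0.6,0.6,0.5,0.4]'

```text
time: 17.35
ee_pos: [0.4336, -0.2671, 0.0428]
tcp_rot: [-179.8, -0.1, -83.9]
wrist_force: [0.2, -0.2, 0.4]
opening: 0.034
grasp_force: 0.0
```

Emit:
move_arm --offset '[[0,0,0],[0,0,0],[0,0,0],[0,0,0],[0,0,0]]' --twist '[[0,0,0],[0,0,0],[0,0,0],[0,0,0],[0,0,0]]' --grip '[0.3,0.2,0.2,0.2,0.2]' --force 30

```text
time: 17.85
ee_pos: [0.4336, -0.2674, 0.043]
tcp_rot: [-179.7, -0.2, -84.0]
wrist_force: [1.2, -1.5, 4.9]
opening: 0.0232
grasp_force: 32.5
```

Emit:
move_arm --offset '[[0,0,-0.5],[0,0,-2.5],[0,0,-5],[0,0,-5],[0,0,-4.5]]' --twist '[[0,0,0],[0,0,0],[0,0,0],[0,0,0],[0,0,0]]' --grip '[0.2,0.2,0.2,0.2,0.2]'

```text
time: 18.35
ee_pos: [0.4314, -0.2664, 0.2191]
tcp_rot: [-179.8, -0.1, -84.0]
wrist_force: [1.1, -0.9, -0.7]
opening: 0.0234
grasp_force: 31.9
```

Emit:
move_arm --offset '[[0,0,0],[0,0,0]]' --twist '[[0,0,-0.03],[0,0,0]]' --grip '[0.2,0.2]'

```text
time: 18.55
ee_pos: [0.4322, -0.2669, 0.2177]
tcp_rot: [-179.8, -0.1, -82.2]
wrist_force: [-0.2, 1.3, -1.0]
opening: 0.0236
grasp_force: 31.9
```

```bash
cat > hold.py <<'E'
from h import *
np.set_printoptions(precision=4,suppress=True,linewidth=150)
o=bot.get_obs();print(o['time'],o['ee_pos'],o['tcp_rot'],o['wrist_force'],o['opening'])
T=pose();p=shot('wrist'); C=cloud(p); b=p['color'].max(-1); save(p,'hold.png')
d=(C-T[:3,3])@T[:3,:3]; V=p['depth']>0
g=V&(abs(d[...,1])<.016)&(d[...,0]>-.13)&(d[...,0]<-.024)&(d[...,2]>-.004)&(d[...,2]<.012); q=d[g]
for a in np.arange(-.12,-.02,.005):
    s=q[(q[:,0]>a)&(q[:,0]<a+.005)]
    if len(s)>8: print(round(a,3),len(s),'y',s[:,1].min(),s[:,1].max(),'z',np.median(s[:,2]))
g=V&(abs(d[...,1])<.010)&(d[...,0]>-.03)&(d[...,0]<.03)&(d[...,2]>-.008)&(d[...,2]<.012)&(b<60); 
for z in (-.006,-.005,-.004,-.003,-.002,-.001,0,.001):
    s=d[g&(abs(d[...,2]-z)<.0005)]; print('grip z',z,len(s),(s[:,0].min(),s[:,0].max()) if len(s) else '')
print('G',T[:3,:3].T@(np.array([.6273,-.0594,.218])-T[:3,3])*100)
E
python3 hold.py
```

```text
18.55 [ 0.4322 -0.2669  0.2177] [-179.7557   -0.1376  -82.1955] [-0.2125  1.2624 -1.0446] 0.02357684466859823
-0.05 15 y -0.005242448978347575 0.0038990154971685347 z 0.004763290986646118
-0.045 226 y -0.009172297229377815 0.010063443991582379 z 0.004500466869811917
-0.04 247 y -0.009091084841130973 0.01001612418771521 z 0.004534134559659982
-0.035 263 y -0.009568255513772675 0.010505281174107163 z 0.004484932848422652
-0.03 273 y -0.009444751856872845 0.010334724278635556 z 0.0043505101770449596
-0.025 54 y -0.009320994703389714 0.010208135877051659 z 0.004480006142446313
grip z -0.006 0 
grip z -0.005 0 
grip z -0.004 0 
grip z -0.003 0 
grip z -0.002 0 
grip z -0.001 69 (np.float64(-0.017923488168103612), np.float64(0.01812797397815498))
grip z 0 1134 (np.float64(-0.019398528549847898), np.float64(0.019452038086151535))
grip z 0.001 1298 (np.float64(-0.020125696705641193), np.float64(0.019864991867730778))
G [-17.9041 -22.1472   0.0185]
```

Emit:
move_arm --offset '[[0,0,0],[-2.44,-2.59,0],[-2.44,-2.59,0],[-2.44,-2.59,0],[-2.44,-2.59,0]]' --twist '[[-0.004,-0.002,0.075],[0,0,0],[0,0,0],[0,0,0],[0,0,0]]' --grip '[0.2,0.2,0.2,0.2,0.2]'

```text
time: 19.1
ee_pos: [0.5296, -0.1618, 0.2148]
tcp_rot: [179.8, 0.1, -86.6]
wrist_force: [-0.3, -0.1, -0.4]
opening: 0.0234
grasp_force: 31.9
```

Emit:
move_arm --offset '[[-2.44,-2.59,0],[-2.44,-2.59,0],[-2.44,-2.59,0],[-2.44,-2.59,0],[0,0,0]]' --twist '[[0,0,0],[0,0,0],[0,0,0],[0,0,0],[0,0,0]]' --grip '[0.2,0.2,0.2,0.2,0.2]'

```text
time: 19.6
ee_pos: [0.6283, -0.0563, 0.2135]
tcp_rot: [179.7, 0.1, -86.4]
wrist_force: [-0.1, -0.6, -1.3]
opening: 0.0231
grasp_force: 31.9
```

Emit:
move_arm --offset '[[0,0,0],[0,0,0]]' --twist '[[0,0,0],[0,0,0]]' --grip '[0.2,0.2]'

```text
time: 19.8
ee_pos: [0.6263, -0.0598, 0.2159]
tcp_rot: [179.9, 0.0, -86.6]
wrist_force: [-0.5, -0.9, -0.2]
opening: 0.0235
grasp_force: 31.9
```

```bash
python3 hold.py
python3 - <<'E'
from h import *
# top + scene crops of the tip and mouth
P=[shot('scene'),shot('top')]
tip=np.array([.6175,.09,.212]); out=[]
for p in P:
    u,v=proj(p,tip).astype(int); out.append(cv2.resize(p['color'][v-40:v+40,u-40:u+40,::-1],(400,400),interpolation=2))
cv2.imwrite('pics/pre.png',np.hstack(out))
E
```

```text
19.8 [ 0.6263 -0.0598  0.2159] [179.8552   0.0256 -86.5694] [-0.4508 -0.8961 -0.1899] 0.023500014446785452
-0.05 15 y -0.005272100659018917 0.0032741809860758254 z 0.004856359105219504
-0.045 226 y -0.00923312873775224 0.010076318983498622 z 0.004541054349863308
-0.04 245 y -0.009130238904291087 0.009967612496809029 z 0.0045584654175031955
-0.035 270 y -0.009618205425878655 0.010424092523896032 z 0.004537011797198738
-0.03 270 y -0.009466207331976608 0.010338724989144357 z 0.004410206006750487
-0.025 52 y -0.009417874990450315 0.010238319747659654 z 0.004519368382780085
grip z -0.006 0 
grip z -0.005 0 
grip z -0.004 0 
grip z -0.003 0 
grip z -0.002 0 
grip z -0.001 70 (np.float64(-0.017890920792260116), np.float64(0.01792500699961914))
grip z 0 1070 (np.float64(-0.019313084211077684), np.float64(0.01961831711514395))
grip z 0.001 1367 (np.float64(-0.020210300681359948), np.float64(0.01968932721439305))
G [-0.0383 -0.0972 -0.2088]
```

View pics/pre.png

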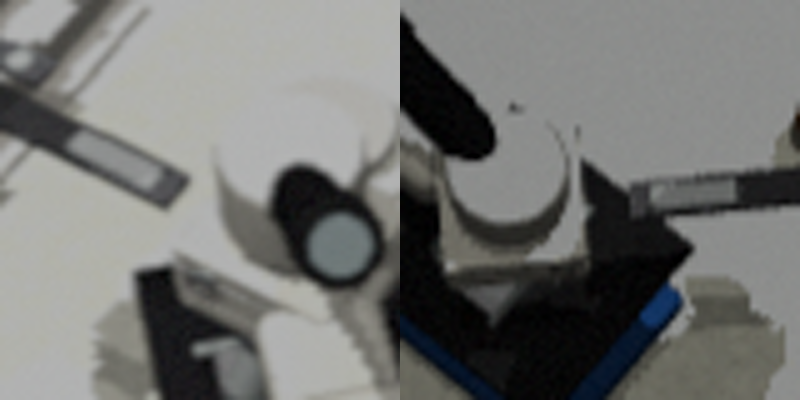

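Scene (left) and top (right) views show the wedge's tip about 25 mm in front of the mouth, level and pointing straight at it. Now I'll correct and insert.

Emit:
move_arm --offset '[[0,-0.15,-0.2],[0,0,0],[-1.0,0,0],[-1.0,0,0],[0,0,0]]' --twist '[[0.002,0,0],[0,0,0],[0,0,0],[0,0,0],[0,0,0]]' --grip '[0.2,0.2,0.2,0.2,0.2]'

```text
time: 20.45
ee_pos: [0.6274, -0.0378, 0.2192]
tcp_rot: [-179.9, 0.0, -86.5]
wrist_force: [-0.6, 0.1, -1.0]
opening: 0.0232
grasp_force: 31.9
```

Emit:
move_arm --offset '[[-0.5,0,0],[-0.4,0,0],[0,0,0]]' --twist '[[0,0,0],[0,0,0],[0,0,0]]' --grip '[0.2,0.2,0.2]'

```text
time: 20.75
ee_pos: [0.6269, -0.0298, 0.2191]
tcp_rot: [-179.9, 0.0, -86.5]
wrist_force: [0.6, -0.0, -0.1]
opening: 0.0236
grasp_force: 31.9
```

Emit:
move_arm --offset '[[0,0.07,0.1],[-0.5,0,0],[-0.5,0,0],[0,0,0]]' --twist '[[0,0,0],[0,0,0],[0,0,0],[0,0,0]]' --grip '[0.2,0.2,0.2,0.2]'

```text
time: 21.15
ee_pos: [0.6256, -0.0198, 0.2182]
tcp_rot: [-179.9, 0.0, -86.5]
wrist_force: [-0.4, -0.2, -0.2]
opening: 0.0231
grasp_force: 31.9
```

Emit:
move_arm --offset '[[-0.7,0,0],[-0.7,0,0],[-0.6,0,0],[0,0,0]]' --twist '[[0,0,0],[0,0,0],[0,0,0],[0,0,0]]' --grip '[0.2,0.2,0.2,0.2]'

```text
time: 21.55
ee_pos: [0.6244, 0.0005, 0.2182]
tcp_rot: [-179.9, 0.0, -86.5]
wrist_force: [-0.2, -0.9, -0.3]
opening: 0.0234
grasp_force: 31.9
```

Emit:
move_arm --offset '[[-0.7,0,0],[-0.7,0,0],[-0.6,0,0],[0,0,0]]' --twist '[[0,0,0],[0,0,0],[0,0,0],[0,0,0]]' --grip '[0.2,0.2,0.2,0.2]'

```text
time: 21.95
ee_pos: [0.6231, 0.0204, 0.2181]
tcp_rot: [-179.9, 0.0, -86.5]
wrist_force: [-0.7, -0.4, -0.3]
opening: 0.0234
grasp_force: 31.9
```

Emit:
move_arm --offset '[[-0.7,0,0],[-0.6,0,0],[-0.3,0,0],[0,0,0]]' --twist '[[0,0,0],[0,0,0],[0,0,0],[0,0,0]]' --grip '[0.2,0.2,0.2,0.2]'

```text
time: 22.35
ee_pos: [0.6222, 0.036, 0.2182]
tcp_rot: [-179.9, 0.0, -86.5]
wrist_force: [-0.9, 0.1, -0.7]
opening: 0.0232
grasp_force: 31.9
```

```bash
python3 hold.py
python3 - <<'E'
from h import *
np.set_printoptions(precision=4,suppress=True,linewidth=150)
T=pose();p=shot('wrist'); C=cloud(p); V=p['depth']>0
m=V&(C[...,2]>.193)&(C[...,2]<.231)&(C[...,1]>.085)&(C[...,1]<.115)&(abs(C[...,0]-.618)<.04)
for lo,hi in((.575,.603),(.634,.66)):
    q=C[m&(C[...,0]>lo)&(C[...,0]<hi)]; print(len(q),q.mean(0) if len(q) else '')
P=[shot('scene'),shot('top')]; out=[]
for p in P:
    u,v=proj(p,np.array([.6175,.08,.212])).astype(int); out.append(cv2.resize(p['color'][v-40:v+40,u-40:u+40,::-1],(400,400),interpolation=2))
cv2.imwrite('pics/in.png',np.hstack(out))
E
```

```text
22.35 [0.6222 0.036  0.2182] [-179.8912    0.0215  -86.4982] [-0.897   0.0834 -0.6625] 0.02322519772003642
-0.05 15 y -0.004133885614800725 0.0027108486745113093 z 0.004940523244836452
-0.045 231 y -0.00924293518934606 0.010007943335631188 z 0.00457441401846723
-0.04 243 y -0.009103878801295215 0.009978768160103584 z 0.004563332620123657
-0.035 265 y -0.009596732892230654 0.010471269449508222 z 0.004503116973137686
-0.03 273 y -0.009525240593407262 0.010310142290240824 z 0.004424082607827097
-0.025 57 y -0.009346444071358286 0.010245406691943725 z 0.004465390889803762
grip z -0.006 0 
grip z -0.005 0 
grip z -0.004 0 
grip z -0.003 0 
grip z -0.002 0 
grip z -0.001 60 (np.float64(-0.01604218532632867), np.float64(0.017940476889794846))
grip z 0 1099 (np.float64(-0.01939425349302674), np.float64(0.019538527298890444))
grip z 0.001 1420 (np.float64(-0.020195865328935154), np.float64(0.019677624928889696))
G [9.5518 0.075  0.0159]
0 
0
```

View pics/in.png

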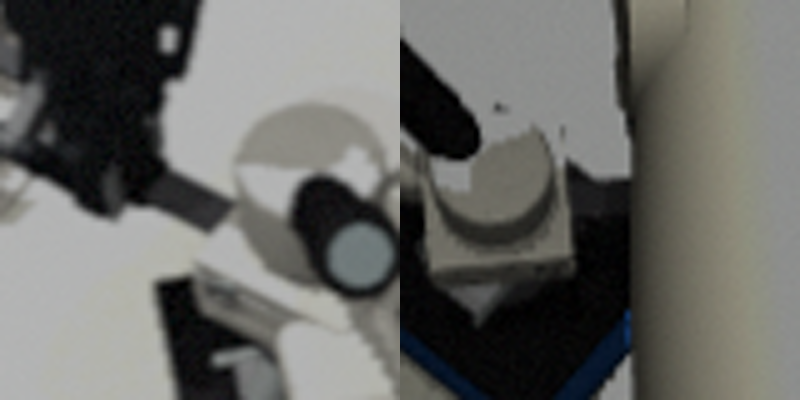

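The wedge is in, forces near zero. One check of the axis position from the top camera's drum.

Run:
```python
from h import *
np.set_printoptions(precision=4,suppress=True,linewidth=150)
for n in('top','scene'):
    p=shot(n); C=cloud(p); V=(p['depth']>0)&(abs(C[...,0]-.613)<.07)&(abs(C[...,1]-.138)<.07)
    h,e=np.histogram(C[V][:,2],bins=np.arange(.18,.36,.005)); print(n,dict(zip(e.round(3),h)))
    for lo,hi in((.226,.237),(.24,.275),(.275,.30)):
        q=C[V&(C[...,2]>lo)&(C[...,2]<hi)&(p['color'].max(-1)>90)]
        if len(q)>30: print(lo,len(q),cv2.minAreaRect(q[:,:2].astype(np.float32)*1000),cv2.minEnclosingCircle(q[:,:2].astype(np.float32)*1000))
```

```text
top {np.float64(0.18): np.int64(0), np.float64(0.185): np.int64(0), np.float64(0.19): np.int64(1), np.float64(0.195): np.int64(12), np.float64(0.2): np.int64(13), np.float64(0.205): np.int64(21), np.float64(0.21): np.int64(45), np.float64(0.215): np.int64(88), np.float64(0.22): np.int64(28), np.float64(0.225): np.int64(58), np.float64(0.23): np.int64(295), np.float64(0.235): np.int64(92), np.float64(0.24): np.int64(0), np.float64(0.245): np.int64(8), np.float64(0.25): np.int64(11), np.float64(0.255): np.int64(11), np.float64(0.26): np.int64(18), np.float64(0.265): np.int64(18), np.float64(0.27): np.int64(9), np.float64(0.275): np.int64(15), np.float64(0.28): np.int64(97), np.float64(0.285): np.int64(299), np.float64(0.29): np.int64(54), np.float64(0.295): np.int64(29), np.float64(0.3): np.int64(35), np.float64(0.305): np.int64(30), np.float64(0.31): np.int64(32), np.float64(0.315): np.int64(32), np.float64(0.32): np.int64(36), np.float64(0.325): np.int64(33), np.float64(0.33): np.int64(26), np.float64(0.335): np.int64(40), np.float64(0.34): np.int64(45), np.float64(0.345): np.int64(4
[... 1337 characters left out ...]
(0.325): np.int64(15), np.float64(0.33): np.int64(28), np.float64(0.335): np.int64(50), np.float64(0.34): np.int64(71), np.float64(0.345): np.int64(76), np.float64(0.35): np.int64(24)}
0.226 714 ((645.5294189453125, 153.62342834472656), (113.14204406738281, 93.68901824951172), 27.633014678955078) ((639.7535400390625, 161.79669189453125), 60.92140579223633)
0.24 107 ((644.970458984375, 135.19041442871094), (34.99794006347656, 6.973763465881348), 84.70429992675781) ((641.49853515625, 135.51223754882812), 17.499069213867188)
0.275 485 ((617.3563232421875, 137.42864990234375), (54.19981384277344, 59.97539520263672), 58.19858932495117) ((618.4607543945312, 139.31727600097656), 30.446969985961914)
```

The drum's centre comes out at y ≈ 0.139 against 0.138 expected, so they agree. Handing in.

Emit:
move_arm --offset '[[0,0,0],[0,0,0],[0,0,0]]' --twist '[[0,0,0],[0,0,0],[0,0,0]]' --grip '[0.2,0.2,0.2]'

```text
time: 22.95
ee_pos: [0.6223, 0.0354, 0.2182]
tcp_rot: [-179.9, 0.0, -86.5]
wrist_force: [-0.3, -0.4, -1.3]
opening: 0.0233
grasp_force: 31.9
```

```bash
python3 -c "
from h import *
print(bot.get_obs()['wrist_force']); print(bot.job_done())"
```

```text
[-0.31883866 -0.39184707 -1.3260656 ]
the job is handed in; nothing more can be done
None
```

I handed the job in at about 23 s: the full-wave plate lies flat across the combs at the free place, and the wedge is held in the slot with the middle of its glass within about 1 mm of the light path, at near-zero force; the hand-in returned no verdict.

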